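# Find the hidden catch of the bead chest

### The job

The low wooden bead chest has a secret drawer behind its plain front, and one of the six small square panels set in its top is the push of the drawer's catch; the other five are glued fast and look just the same. Feel over the panels gently with the fingertips until you find the one that gives, and press it home so that the drawer springs open by itself. Leave the drawer open, take the hand clear, and do not pick up, push about or upset the things on and beside the chest.

Things in the scene. Friction and masses are not known exactly. Their poses are not given: they have to be found in the camera images.
- chest: Dark wood bead chest, fixed: 190 mm deep (x), 260 wide (y), 85 high. Origin: centre of its underside; +x from its plain front (facing the robot) to its back, z up. Its flat top is a frame with six square openings 50 mm wide, in two rows of three, 62 mm apart centre to centre both ways (12 mm bars). In each lies a flat square panel with a lozenge inlay, its face 2 mm below the frame.
- panels (a point): Centre of the six openings, level with the top of the frame (85 mm above the bench); axes as the chest's. Openings are centred at x = -31 and +31 mm, y = -62, 0 and +62 mm from here. Five panels are rigid; one, in any of the six places from run to run, is the push of the catch and sinks straight down.
- catch (a joint): How far the push panel is pressed, m: 0 = at rest, 0.006 = fully home (its face then 8 mm below the frame). It moves straight down against a spring and the catch, in all 1 N at first and up to about 4 N on the way home, and comes back up when let go. The drawer is released after about 3 mm. This value tells nothing of where the panel is.
- drawer (a joint): How far the drawer stands out of the chest's front, m: 0 = shut and flush, 0.042 = fully out. It slides along the chest's -x, has no handle and is held shut by the catch; its spring (about 2 N) pushes it fully out within a second once the catch is pressed.
- spool: Loose wooden cord spool, 26 mm across, 32 mm high, standing on the chest's top behind the panels (at chest x = 71 mm). Origin: centre of its underside.
- mug: Loose yellow enamel mug of beads, 78 mm across, 78 mm high, standing upright left (+y) of the chest; handle on its own +y. Origin: centre of its underside.
- salt_cellar: Loose cobalt glass salt cellar, open, 60 mm across, 34 mm high, standing right (-y) of the chest. Origin: centre of its underside.
- bead_pick: Loose bone bead pick, 135 mm long, 9 mm thick, lying right of the chest beyond the salt cellar. Origin: on its underside near the middle; x points to the tip.
- jar: Loose amber glass jar with a steel lid, 49 mm across, 51 mm high, standing behind the chest. Origin: centre of its underside.
Not all that is in view belongs to the job. What is meant by the salt_cellar is not red, and is the larger of those in its own colour.

How it is judged (in metres and radians):
On the way:
1. the push panel is pressed home (value of joint catch above 0.003 m), for 0.05 s.
At the end, for the whole second after the job is handed in: The drawer stands out more than 37 mm and is at rest, the push panel is back up (less than 2 mm down), and the spool, mug, salt cellar, pick and jar are within 15 mm of where they began, the standing ones upright (value of joint drawer above 0.037 m and value of joint catch below 0.002 m and velocity of joint drawer below 0.01 m/s and distance of each of spool, mug, salt_cellar, bead_pick, jar from where it was at the start of the episode below 0.015 m and angle between each of spool, mug, salt_cellar, jar's own z axis and vertical below 0.2 rad); the robot touches nothing.
It fails at once if the panelling or anything else was struck or leaned on hard with the fingers (over 150 N) (contact force between the fingers and anything else above 150 N).
It fails at once if one of the things on and beside the chest was picked up, pushed about or upset (more than 20 mm or 0.35 rad) (distance of any of spool, mug, salt_cellar, bead_pick, jar from where it was at the start of the episode above 0.02 m or angle between any of spool, mug, salt_cellar, jar's own z axis and vertical above 0.35 rad).
It also fails if it takes over 45 s, if anything falls off the work surface, if the arm or the gripper's body presses on something with over 40 N, if the wrist force passes 120 N, or if a joint passes its speed limit or range.

### The arm

A 7-joint arm with a two-finger parallel gripper is mounted at the origin on the work surface. World frame = base frame: x ahead of the robot, y to its left, z up, the work surface at z = 0. Lengths are in mm, angles in degrees, forces in N, time in s.
With the tool pointing down it reaches from about 400 to 900 mm from the base axis. Payload 5.5 kg.
Tool frame: the origin (TCP) lies on the front face of the gripper's body, between the roots of the fingers; the fingertips stand 73 mm ahead of it and the grasp point (between the pads) lies 54 mm ahead of it; z points along the fingers, y is the line along which they close (so a half turn about z gives the same grasp; the last joint's range is limited). The gripper opens to 85 mm and grips with 20 to 120 N. Pads are 22 mm wide; open, the fingers measure 114 mm over their backs; the gripper's body (76 mm by 85 mm) begins 54 mm behind the grasp point. The pads swing forward as they close: fully open they stand 13 mm farther back than shut.
Start: joints at [-53.388, 28.699, -24.465, 88.831, 12.651, 65.22, -12.049], TCP at [238.526, 604.652, 303.91] pointing down, gripper open.
Joint ranges: [-164.97, 164.97], [-17.58, 116.51], [-87.97, 89.64], [11.32, 138.91], [-80.73, 260.73], [10.89, 115.49], [-147.41, 147.41]. Speed limits (degrees/s): [147.25, 147.25, 180, 180, 180, 180, 180].

### API

Orientations are given as a 3x3 rotation matrix whose columns are the frame's x, y, z axes.
In Python, from workcell import manip, vision gives the robot as it stands.
- The arm moves only by the tool play_rows, never from a script. Its arguments are lists of equal length, an entry for each row: "claw": the opening, from 0 (shut) to 1 (fully open); "travel": the shift along the tool's x, y, z in shares of 100 cm (1.0 is 100 cm), a list of three; "rotation": the turn, a rotation vector about the tool's x, y, z in shares of pi rad (1.0 is pi rad), a list of three. A call has 1 to 20 rows; each row is the pose to reach, as a shift and turn from the pose commanded when the call began, along the tool's axes at that moment; what a row does not reach only later rows make up. A row lasts 1/8 s, in which the tool goes at most 62.5 mm and 10.7 degrees, less where a joint would pass 70% of its speed; a pose out of reach is approached as far as the arm can. A call with a gripper value outside its range is refused whole. The fingers move at their own pace and stop on an object; "grip_force" is the grip in N (left out, the last holds). Time passes only in rows, so rows that repeat a pose let the fingers close. It gives the time, the measured TCP pose, the force, the opening and the grip force at its end, in the units of the state.
- manip.state(): the state, without advancing time (a new reading comes with each control period).
- vision.get_image(name): name is "side" or "top" or "wrist"; returns the picture (400x640x3 uint8, blue, green, red); there is no depth.
- vision.calibration(name): a dict with "camera_matrix" (3x3 intrinsics, pixels), "world_from_camera" (4x4, takes a point from camera to world coordinates). Camera axes: x right, y up, looking along -z (the intrinsics and any distortion apply to the point x, -y, -z); pixel columns grow to the right and rows downward; lengths in mm; the calibration is good to about 2 mm. The wrist camera is an equidistant fisheye: a pixel r from the principal point sees the ray r / f radians off the axis. A picture is of the moment at which its call begins: read the wrist's pose just before it. calibration takes no time and is no camera call; for the wrist camera it gives the pose at the moment of the call.
- manip.sign_off(): hands the job in; it is judged then, once.
Trained networks look in the newest picture that a camera, given by its name, has taken for a name from the list of things; names that differ only in an ending like _2 or _b are one class to them, and where a whole thing is asked for, a point or a joint stands for the part that bears it (a point fixed in the world has none). Each returns a list of dicts, best first, with "p" (0 to 1); they miss things now and then, are a little off and sometimes report something else, mostly with a low value. They report only what shows in the picture. A call takes as long as a camera call. They do not tell look-alikes from the thing itself.
- vision.cut_out(camera, label): "region" (400x640 bool, what is visible of it) and "box" ([left, top, right, bottom] in pixels, round what is visible of it).
The state is a dict: "t": time; "joints": joint angles; "qvel": joint speeds; "joint_efforts": joint torques, N m; "tcp_pos": TCP position; "orientation": TCP orientation; "ft_force": force on the tool from outside, world axes, zero at the start; "ft_torque": the same for the moment, N m; "grip_width": finger opening in mm; "grip_force": force on a finger pad.
Only numpy, scipy, OpenCV 4.12 (cv2) and the standard library are available. Lean on these libraries where they do the work, as an engineer would, in place of code of your own. Each camera call takes 0.05 s, during which the arm holds its last target. There are 200 camera calls.

## Working session

There is one attempt and no reset: what is moved stays moved. The work goes in short steps, Python scripts to look and compute and a tool call to move; the robot and the scene stay as the last step left them, time stands still between calls to the robot, and variables do not carry over. Pictures are saved under pics/ and viewed, at most 10 in all, crops included, and the job is handed in when it is done.

Besides the shell and the picture viewer there is one more tool, called after "Call:" as name(argument=value, ...) on one line, values as JSON. play_rows: Moves the arm, as the interface text tells. Its arguments: {"type":"object","properties":{"claw":{"type":"array"},"travel":{"type":"array"},"rotation":{"type":"array"},"grip_force":{"type":"number"}},"required":["claw","travel","rotation"]}

```bash
mkdir -p pics
python3 - <<'E'
from workcell import manip, vision
import cv2,numpy as np
s=manip.state();print({k:np.round(v,3).tolist() for k,v in s.items()})
for c in("top","side"):
    cv2.imwrite(f"pics/{c}0.png",vision.get_image(c))
    k=vision.calibration(c);print(c,{a:np.round(b,3).tolist() for a,b in k.items()})
    for l in("chest","spool","mug","salt_cellar","bead_pick","jar"):
        print(l,[(d["box"],round(d["p"],2)) for d in vision.cut_out(c,l)])
E
```

```text
{'t': 0.0, 'joints': [-53.387, 28.755, -24.452, 88.89, 12.649, 65.219, -12.048], 'qvel': [-0.115, -0.008, 0.137, 0.144, -0.019, 0.042, -0.074], 'joint_efforts': [0.0, -56.952, -5.817, -28.095, 0.01, 0.012, -0.0], 'tcp_pos': [238.43, 604.112, 302.853], 'orientation': [[-0.93, 0.367, -0.001], [0.367, 0.93, -0.002], [0.0, -0.002, -1.0]], 'ft_force': [1.01, -0.415, 0.098], 'ft_torque': [-0.002, -0.054, -0.022], 'grip_force': 0.0, 'grip_width': 85.434}
top {'camera_matrix': [[372.558, 0.0, 322.121], [0.0, 372.558, 202.747], [0.0, 0.0, 1.0]], 'world_from_camera': [[-0.076, 0.974, -0.212, 399.642], [-0.997, -0.074, 0.021, 10.815], [0.004, 0.213, 0.977, 958.372], [0.0, 0.0, 0.0, 1.0]]}
chest [([262.3, 158.5, 374.2, 255.0], 0.56)]
spool []
mug [([214.2, 184.8, 247.1, 220.5], 0.82)]
salt_cellar [([379.2, 190.0, 400.6, 212.4], 0.78), ([431.0, 169.6, 456.0, 190.6], 0.73), ([388.9, 231.7, 406.5, 250.3], 0.67), ([294.8, 148.0, 317.7, 165.2], 0.49)]
bead_pick [([410.6, 177.4, 417.8, 217.3], 0.71)]
jar [([297.9, 150.4, 313.9, 163.7], 0.64)]
side {'camera_matrix': [[473.267, 0.0, 314.882], [0.0, 473.267, 197.174], [0.0, 0.0, 1.0]], 'world_from_camera': [[0.899, 0.326, -0.292, 297.366], [-0.438, 0.657, -0.614, -585.682], [-0.008, 0.68, 0.733, 780.655], [0.0, 0.0, 0.0, 1.0]]}
chest [([248.8, 142.9, 393.0, 283.9], 0.97)]
spool [([335.8, 154.0, 345.7, 172.2], 0.55)]
mug [([271.3, 122.2, 302.9, 159.9], 0.76)]
salt_cellar [([348.1, 261.5, 382.7, 293.4], 0.97), ([415.4, 315.0, 449.1, 349.0], 0.95), ([309.6, 296.3, 330.9, 320.2], 0.63)]
bead_pick [([362.4, 301.3, 422.6, 316.5], 0.74)]
jar [([361.1, 168.5, 375.7, 192.6], 0.75)]
```

Run:
```python
import cv2
a=cv2.imread("pics/top0.png")[120:280,190:480];cv2.imwrite("pics/top_c.png",cv2.resize(a,None,fx=2.75,fy=2.75,interpolation=2))
a=cv2.imread("pics/side0.png")[100:360,230:460];cv2.imwrite("pics/side_c.png",cv2.resize(a,None,fx=2.3,fy=2.3,interpolation=2))
```

```text
(no output)
```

View pics/top_c.png

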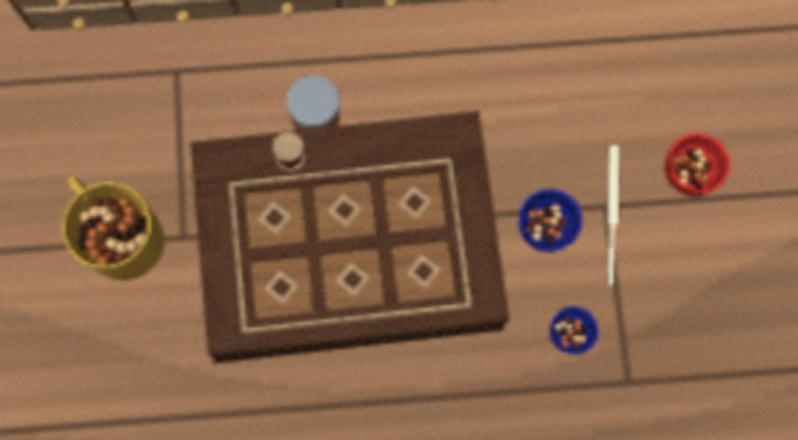

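View pics/side_c.png

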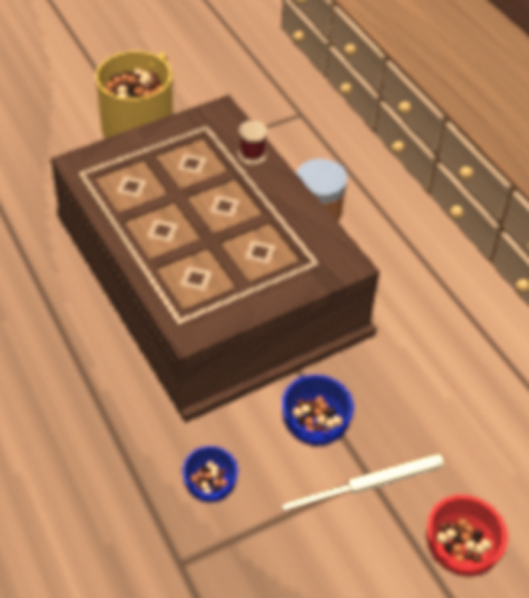

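The top crop shows the chest with six lozenges. Top row is at (275,217), (345,210), (414,202) and bottom row at (281,287), (352,279), (424,271). The spool is at (288,150) behind the left back panel.

Salt cellar candidates in the top crop are large blue (550,220), small blue (574,330) and red (697,163). The large blue one is meant. The panels have no look-alikes except each other.

```bash
cat > h.py <<'E'
import numpy as np
from workcell import vision
def proj(c,P):
    k=vision.calibration(c);T=np.linalg.inv(k["world_from_camera"]);q=np.c_[P,np.ones(len(P))]@np.array(T).T
    q=np.c_[q[:,0],-q[:,1],-q[:,2]]@np.array(k["camera_matrix"]).T
    return q[:,:2]/q[:,2:]
def ray(c,uv,z):
    k=vision.calibration(c);W=np.array(k["world_from_camera"]);d=np.linalg.solve(k["camera_matrix"],[*uv,1])
    d=W[:3,:3]@[d[0],-d[1],-d[2]];o=W[:3,3];return o+d*(z-o[2])/d[2]
E
python3 - <<'E'
from h import *
from scipy.optimize import least_squares
L=np.array([[31,62],[31,0],[31,-62],[-31,62],[-31,0],[-31,-62]],float)
t=np.array([(275,217),(345,210),(414,202),(281,287),(352,279),(424,271)])/2.75+[190,120]
s=np.array([(191,163),(225,206),(260,252),(132,187),(162,231),(196,278)])/2.3+[230,100]
def W(p):
    c,n=np.cos(p[2]),np.sin(p[2]);return np.c_[L@np.array([[c,-n],[n,c]]).T+p[:2],np.full(6,83.)]
for name,cs in(("top",[("top",t)]),("side",[("side",s)]),("both",[("top",t),("side",s)])):
    r=least_squares(lambda p:np.concatenate([(proj(c,W(p))-m).ravel() for c,m in cs]),[550,0,0])
    print(name,r.x[:2].round(1),np.degrees(r.x[2]).round(2),np.sqrt(2*r.cost/len(r.fun)).round(2))
print(W(r.x).round(1))
print("spool",ray("top",(288/2.75+190,150/2.75+120),117).round(), "jar",ray("top",(313/2.75+190,100/2.75+120),51).round(),"mug",ray("top",(231,202),60).round())
from workcell import manip
R=np.array(manip.state()["orientation"]);print(np.degrees(np.arctan2(R[1,0],R[0,0])))
E
```

```text
top [575.6   6.3] 2.04 0.14
side [577.5   5.7] 2.34 0.21
both [576.7   5.9] 2.23 0.36
[[605.3  69.1  83. ]
 [607.7   7.1  83. ]
 [610.1 -54.9  83. ]
 [543.3  66.6  83. ]
 [545.7   4.7  83. ]
 [548.1 -57.3  83. ]]
spool [654.  52. 117.] jar [721.  29.  51.] mug [613. 216.  60.]
158.4680305109449
```

The rows are not in the units I measure in: shifts go in shares of 100 cm and turns go in shares of pi rad. I convert before sending: -50.6 cm / 100 = -0.506, -44.5 cm / 100 = -0.445, -0.414 rad / 3.1416 = -0.1318.

Call:
play_rows(claw=[0,0,0,0,0,0,0,0,0,0,0,0,0,0,0,0,0,0,0,0], travel=[[-0.506,-0.445,0.095],[-0.506,-0.445,0.095],[-0.506,-0.445,0.095],[-0.506,-0.445,0.095],[-0.506,-0.445,0.095],[-0.506,-0.445,0.095],[-0.506,-0.445,0.095],[-0.506,-0.445,0.095],[-0.506,-0.445,0.095],[-0.506,-0.445,0.095],[-0.506,-0.445,0.095],[-0.506,-0.445,0.095],[-0.506,-0.445,0.095],[-0.506,-0.445,0.095],[-0.506,-0.445,0.095],[-0.506,-0.445,0.095],[-0.506,-0.445,0.095],[-0.506,-0.445,0.095],[-0.506,-0.445,0.095],[-0.506,-0.445,0.095]], rotation=[[0,0,-0.1318],[0,0,-0.1318],[0,0,-0.1318],[0,0,-0.1318],[0,0,-0.1318],[0,0,-0.1318],[0,0,-0.1318],[0,0,-0.1318],[0,0,-0.1318],[0,0,-0.1318],[0,0,-0.1318],[0,0,-0.1318],[0,0,-0.1318],[0,0,-0.1318],[0,0,-0.1318],[0,0,-0.1318],[0,0,-0.1318],[0,0,-0.1318],[0,0,-0.1318],[0,0,-0.1318]], grip_force=20)

```text
t: 3.2
tcp_pos: [545.9, 5.0, 208.9]
orientation: [[-0.999, -0.038, -0.0], [-0.038, 0.999, 0.0], [0.0, 0.0, -1.0]]
ft_force: [-0.0, 0.6, 0.0]
grip_width: 0.1
grip_force: 0.0
```

Converted, 5.3 cm / 100 = 0.053, 5.2 cm / 100 = 0.052.

Call:
play_rows(claw=[0,0,0,0,0,0,0,0], travel=[[0,0,0.025],[0,0,0.045],[0,0,0.049],[0,0,0.05],[0,0,0.051],[0,0,0.052],[0,0,0.053],[0,0,0.053]], rotation=[[0,0,0],[0,0,0],[0,0,0],[0,0,0],[0,0,0],[0,0,0],[0,0,0],[0,0,0]])

```text
t: 4.2
tcp_pos: [545.9, 5.0, 156.0]
orientation: [[-0.999, -0.038, 0.0], [-0.038, 0.999, -0.0], [-0.0, -0.0, -1.0]]
ft_force: [1.2, 0.0, 0.2]
grip_width: -0.4
grip_force: 0.0
```

Next I go down 2 mm more.

Converted, 0.2 cm / 100 = 0.002, 0.1 cm / 100 = 0.001.

Call:
play_rows(claw=[0,0,0,0], travel=[[0,0,0.0005],[0,0,0.001],[0,0,0.002],[0,0,0.002]], rotation=[[0,0,0],[0,0,0],[0,0,0],[0,0,0]])

```text
t: 4.7
tcp_pos: [546.0, 5.1, 155.7]
orientation: [[-0.999, -0.038, 0.0], [-0.038, 0.999, -0.001], [-0.0, -0.001, -1.0]]
ft_force: [-6.5, 0.2, 16.1]
grip_width: -0.2
grip_force: 8.1
```

Converted, -6.2 cm / 100 = -0.062, -3 cm / 100 = -0.03.

Call:
play_rows(claw=[0,0,0,0,0,0,0,0,0], travel=[[0,0,-0.02],[-0.03,0,-0.02],[-0.062,0,-0.02],[-0.062,0,-0.02],[-0.062,0,-0.006],[-0.062,0,-0.003],[-0.062,0,-0.001],[-0.062,0,0],[-0.062,0,0]], rotation=[[0,0,0],[0,0,0],[0,0,0],[0,0,0],[0,0,0],[0,0,0],[0,0,0],[0,0,0],[0,0,0]])

```text
t: 5.82
tcp_pos: [605.8, 7.3, 155.7]
orientation: [[-0.999, -0.038, -0.004], [-0.038, 0.999, -0.001], [0.004, -0.001, -1.0]]
ft_force: [-8.8, -0.9, 21.2]
grip_width: -0.1
grip_force: 10.5
```

Rigid. Next is back right (tool y −6.2).

Converted, -6.2 cm / 100 = -0.062, -3 cm / 100 = -0.03.

Call:
play_rows(claw=[0,0,0,0,0,0,0,0,0], travel=[[0,0,-0.02],[0,-0.03,-0.02],[0,-0.062,-0.02],[0,-0.062,-0.02],[0,-0.062,-0.006],[0,-0.062,-0.003],[0,-0.062,-0.001],[0,-0.062,0],[0,-0.062,0]], rotation=[[0,0,0],[0,0,0],[0,0,0],[0,0,0],[0,0,0],[0,0,0],[0,0,0],[0,0,0],[0,0,0]])

```text
t: 6.95
tcp_pos: [609.1, -52.9, 155.7]
orientation: [[-0.999, -0.04, -0.003], [-0.04, 0.999, 0.0], [0.003, 0.0, -1.0]]
ft_force: [-9.2, 0.9, 19.5]
grip_width: -0.1
grip_force: 10.1
```

Rigid. Next is front right.

Converted, 6.2 cm / 100 = 0.062, 3 cm / 100 = 0.03.

Call:
play_rows(claw=[0,0,0,0,0,0,0,0,0], travel=[[0,0,-0.02],[0.03,0,-0.02],[0.062,0,-0.02],[0.062,0,-0.02],[0.062,0,-0.006],[0.062,0,-0.003],[0.062,0,-0.001],[0.062,0,0],[0.062,0,0]], rotation=[[0,0,0],[0,0,0],[0,0,0],[0,0,0],[0,0,0],[0,0,0],[0,0,0],[0,0,0],[0,0,0]])

```text
t: 8.07
tcp_pos: [548.5, -56.5, 155.6]
orientation: [[-0.999, -0.039, -0.001], [-0.039, 0.999, -0.0], [0.001, -0.0, -1.0]]
ft_force: [-9.2, 1.0, 21.6]
grip_width: 0.2
grip_force: 10.9
```

Rigid. Next is front left (tool y +12.4).

Converted, 12.4 cm / 100 = 0.124, 9 cm / 100 = 0.09.

Call:
play_rows(claw=[0,0,0,0,0,0,0,0,0,0], travel=[[0,0,-0.02],[0,0.04,-0.02],[0,0.09,-0.02],[0,0.124,-0.02],[0,0.124,-0.02],[0,0.124,-0.006],[0,0.124,-0.003],[0,0.124,-0.001],[0,0.124,0],[0,0.124,0]], rotation=[[0,0,0],[0,0,0],[0,0,0],[0,0,0],[0,0,0],[0,0,0],[0,0,0],[0,0,0],[0,0,0],[0,0,0]])

```text
t: 9.32
tcp_pos: [543.9, 66.6, 154.0]
orientation: [[-0.999, -0.038, 0.001], [-0.038, 0.999, 0.0], [-0.001, 0.0, -1.0]]
ft_force: [0.5, -0.1, 0.3]
grip_width: -0.2
grip_force: 0.1
```

This one gives: z 154.0 with almost no force. I'll press it home and then lift clear.

Converted, -12 cm / 100 = -0.12, -8 cm / 100 = -0.08.

Call:
play_rows(claw=[0,0,0,0,0,0,0,0,0,0,0,0,0,0], travel=[[0,0,0.001],[0,0,0.0025],[0,0,0.004],[0,0,0.0045],[0,0,0.0045],[0,0,0.0045],[0,0,-0.01],[0,0,-0.04],[0,0,-0.08],[0,0,-0.12],[0,0,-0.12],[0,0,-0.12],[0,0,-0.12],[0,0,-0.12]], rotation=[[0,0,0],[0,0,0],[0,0,0],[0,0,0],[0,0,0],[0,0,0],[0,0,0],[0,0,0],[0,0,0],[0,0,0],[0,0,0],[0,0,0],[0,0,0],[0,0,0]])

```text
t: 11.08
tcp_pos: [542.9, 67.0, 272.8]
orientation: [[-0.999, -0.038, -0.002], [-0.038, 0.999, -0.0], [0.002, 0.0, -1.0]]
ft_force: [0.5, -0.1, -0.1]
grip_width: -0.1
grip_force: 0.0
```

Run:
```python
from workcell import vision
import cv2
a=vision.get_image("side")[100:360,200:460];cv2.imwrite("pics/side_e.png",cv2.resize(a,None,fx=2.3,fy=2.3,interpolation=2))
```

```text
(no output)
```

View pics/side_e.png

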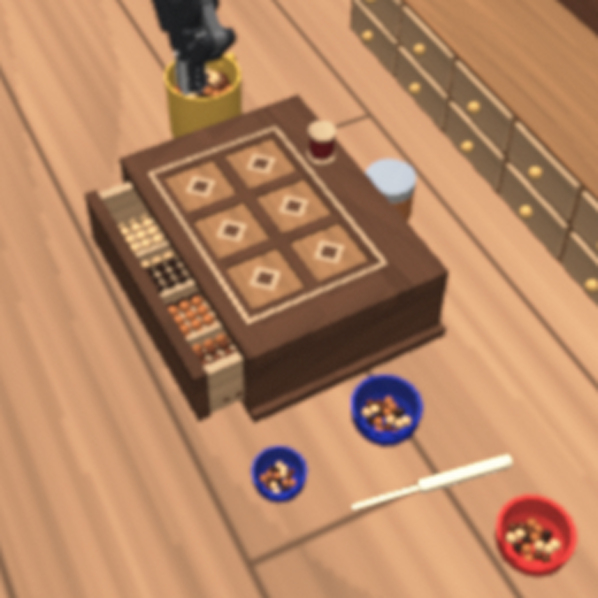

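The drawer is out, with its front edge running from about (90,195) to (205,415). The spool, jar, cellars, pick and mug are where they were, and the hand is high above the chest.

Call:
play_rows(claw=[0,0,0,0,0], travel=[[0,0,0],[0,0,0],[0,0,0],[0,0,0],[0,0,0]], rotation=[[0,0,0],[0,0,0],[0,0,0],[0,0,0],[0,0,0]])

```text
t: 11.75
tcp_pos: [543.6, 66.9, 274.0]
orientation: [[-0.999, -0.038, 0.0], [-0.038, 0.999, 0.0], [-0.0, 0.0, -1.0]]
ft_force: [0.5, -0.6, 0.5]
grip_width: -0.1
grip_force: 0.0
```

```bash
python3 -c "
from workcell import manip
print(manip.sign_off())"
```

```text
the job is handed in; nothing more can be done
None
```

The front-left panel was the push: I pressed it home, the drawer sprang open, the hand is clear, nothing else appears moved in the last picture, and the job is handed in (no verdict was returned).

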